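# Set the tuning screw of a cavity tuner

## Robot

A 7-joint arm with a two-finger parallel gripper is mounted at the origin on the work surface. World frame = base frame: x ahead of the robot, y to its left, z up, the work surface at z = 0. Lengths are in m, angles in rad, forces in N, time in s.
With the tool pointing down it reaches from about 0.4 to 0.85 m from the base axis. Payload 4.5 kg.
Tool frame: the origin (TCP) lies on the centre line of the jaws, within the pads' length; the fingertips stand 14 mm ahead of it and the grasp point (between the pads) lies 5 mm behind it; z points along the fingers, y is the direction in which the jaws open and shut (so a half turn about z gives the same grasp; the last joint's range is limited). The gripper opens to 85 mm and grips with 20 to 120 N. Pads are 22 mm wide; open, the fingers measure 114 mm over their backs; the gripper's body (76 mm by 85 mm) begins 54 mm behind the grasp point. The pads swing forward as they close: fully open they stand 13 mm farther back than shut.
Start: joints at [1.373, 0.689, -0.195, 1.565, 0.157, 0.902, -0.215], TCP at [0.144, -0.608, 0.245] pointing down, gripper open.
Joint ranges: [-3.01, 3.01], [-0.46, 2.08], [-1.47, 1.51], [0.13, 2.56], [-1, 4.14], [0.04, 2.09], [-2.66, 2.66]. Speed limits (rad/s): [2.57, 2.57, 3.14, 3.14, 3.14, 3.14, 3.14].

## Interface

Orientations are given as a 3x3 rotation matrix whose columns are the frame's x, y, z axes.
In Python, from cell import arm gives the robot as it stands. Calls block until the motion is done:
- arm.move_pose(position, orientation): joint-space move of the TCP to a pose.
- arm.move_linear(position, speed=0.15, rotation=None, until_force=None): straight line of the TCP; rotation=None keeps the orientation; speed is the mean speed in m/s. With until_force (N) it stops when the force on the tool has changed by that much, and returns True; else False.
- arm.move_joints(angles): joint-space move.
- arm.move_gripper(opening, f_grip=None): finger opening in m; f_grip is the grip in N (None keeps the last); returns when the fingers have stopped.
- arm.hold(seconds).
- arm.inverse_kinematics(position, orientation): joint angles nearest the present ones, or None.
- arm.get_image(name): name is "scene" or "top"; returns a dict with "frame" (420x560x3 uint8, blue, green, red), "depth" (420x560 float32, m along the optical axis (not along the pixel's ray), 0 where there is no reading), "fovy" (degrees; the focal length in pixels is half the picture's height over the tangent of half this angle, whatever the lens; pixels are square), "cx", "cy" (the principal point, pixels), "pose" (4x4, takes a point from camera to world coordinates). Camera axes: x right, y down, z forward; pixel columns grow to the right and rows downward; lengths in m; the calibration is good to about 2 mm. A picture is of the moment at which its call begins.
A pose or a line that the arm cannot do raises arm.MotionError and nothing moves.
- arm.hand_in(): hands the job in, once; it reports no verdict.
Readings, each from a call of its own:
- arm.read_time_s(): time.
- arm.read_joints(): joint angles.
- arm.read_qd(): joint speeds.
- arm.read_joint_torque(): joint torques, N m.
- arm.read_position(): TCP position.
- arm.read_tool_rot(): TCP orientation.
- arm.read_wrist_force(): force on the tool from outside, world axes, zero at the start.
- arm.read_wrist_torque(): the same for the moment, N m.
- arm.read_opening(): finger opening in m.
Only numpy, scipy, OpenCV 4.12 (cv2) and the standard library are available. Lean on these libraries where they do the work, as an engineer would, in place of code of your own. Each camera call takes 0.05 s, during which the arm holds its last target. There are 200 camera calls.

## Task

Turn the winged tuning screw on top of the cavity tuner clockwise (seen from above) until you feel it bottom, without forcing it, then back it off by a quarter of a turn and let go. Leave the other things on the bench where they are.

Things in the scene. Friction and masses are not known exactly. Their poses are not given: they have to be found in the camera images.
- tuner: Cavity tuner fixed to the bench: an aluminium block 110 x 90 mm whose flat top is 50 mm above the bench, on a dark base plate 150 x 100 x 8 mm, the winged screw in the middle of its top. Origin at the centre of its underside, z up, x along its length.
- screw_grip (a point): Centre of the steel tuning screw's wing, on its vertical axis, 24 mm above the block's top. The wing is an upright bar 40 mm long (own x), 10 mm thick (y), 26 mm high; under it an 11 mm wide stem, and 11 mm of room down to the block. The frame turns with the screw, z up. In is clockwise from above (yaw decreases); drag about 0.05 N m, stays where left; its rise and fall are too small to see.
- screw_foot (a point): Where the screw enters the block's top, below screw_grip. The screw starts 0.3 to 1.3 rad short of bottoming; where it bottoms differs every time and can only be felt: the resistance then climbs by about 5 N m per rad. 0.15 N m on the seat kept for 0.1 s is bottomed; over 0.9 N m damages the seat. The quarter turn counts from the angle where it first meets the seat.
- breadboard: Blue plate with a white breadboard, 120 x 170 x 38 mm, loose, a bystander. Origin at the centre of its underside.
- meter: Grey hand-held multimeter lying on its back, 160 x 80 x 43 mm, loose, a bystander. Origin at the centre of its underside.
- driver: Screwdriver lying on the bench, 200 mm long and 26 mm thick, loose, a bystander. Origin under the middle of its length, x towards its tip.
- tray: Small grey open tray, 70 x 100 x 22 mm, loose, a bystander. Origin at the centre of its underside.
Mind the look-alikes: they are no part of the job. Leave any pink look-alike of the tuner alone.

How it is judged:
By the outcome, as a careful person would: the job done as asked, in the order asked, and still so for the second after the job is handed in, with the robot touching nothing.
It also fails if it takes over 48 s, if anything falls off the work surface, if the arm or the gripper's body presses on something with over 40 N, if the wrist force passes 120 N, or if a joint passes its speed limit or range.

## Working session

There is one attempt and no reset: what is moved stays moved. The work goes in short steps, each a Python script; the robot and the scene stay as the last script left them, time stands still between calls to the robot, and variables do not carry over. Pictures are saved under pics/ and viewed, about 8 in all and at most 12, crops included, and the job is handed in when it is done.

```bash
mkdir -p pics; ls; python3 - <<'E'
from cell import arm
import cv2,numpy as np
for n in("scene","top"):
    i=arm.get_image(n); cv2.imwrite(f"pics/{n}0.png",i["frame"]); np.savez(f"pics/{n}0.npz",**i)
    print(n,i["fovy"],i["cx"],i["cy"],i["pose"].round(3).tolist())
print(arm.read_time_s(),arm.read_tool_rot().round(3),arm.read_wrist_torque())
E
```

```text
pics
scene 44.19816485230471 288.25803221166734 209.85875145871773 [[-0.886, 0.279, -0.371, 1.026], [0.464, 0.525, -0.714, 0.891], [-0.004, -0.804, -0.594, 0.779], [0.0, 0.0, 0.0, 1.0]]
top 56.7042124834871 277.0769738865589 204.81404523069392 [[-0.022, -0.984, 0.177, 0.399], [-1.0, 0.025, 0.018, -0.014], [-0.022, -0.177, -0.984, 0.876], [0.0, 0.0, 0.0, 1.0]]
0.1 [[ 0.973  0.23  -0.001]
 [ 0.23  -0.973  0.002]
 [-0.    -0.002 -1.   ]] [-0.04928233  0.02676623  0.05793969]
```

View pics/top0.png

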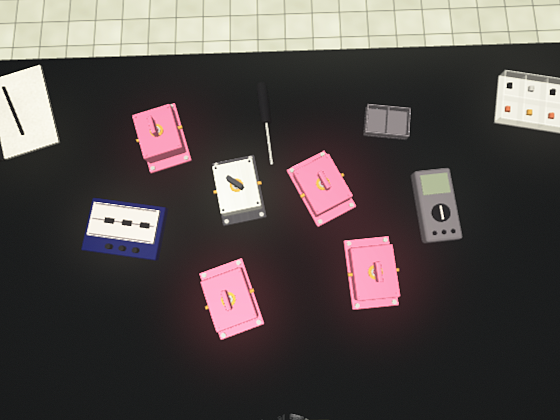

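View pics/scene0.png

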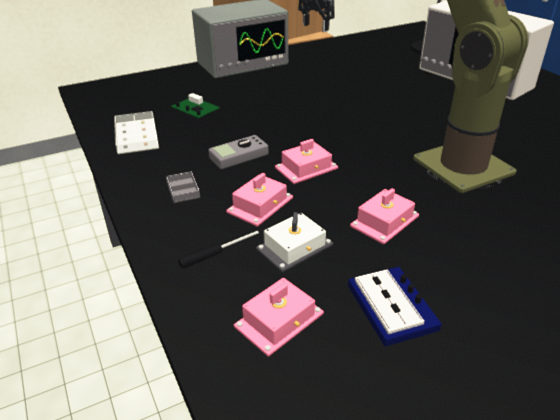

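The top view shows the real tuner (white block, dark base) at about (238,188), with the dark wing near (235,183). Four pink look-alikes surround it. Next I'll measure the wing using depth.

```bash
cat > meas.py <<'E'
import numpy as np,cv2
def cloud(i):
    d=i["depth"];h,w=d.shape;f=h/2/np.tan(np.radians(float(i["fovy"]))/2)
    v,u=np.mgrid[:h,:w]
    P=np.stack([(u-i["cx"])/f*d,(v-i["cy"])/f*d,d],-1)
    T=i["pose"];return P@T[:3,:3].T+T[:3,3]
E
python3 - <<'E'
from meas import *
for n,(u0,u1,v0,v1) in dict(top=(205,270,150,228),scene=(255,335,205,270)).items():
    i=dict(np.load(f"pics/{n}0.npz"));P=cloud(i)[v0:v1,u0:u1];F=i["frame"][v0:v1,u0:u1].astype(int)
    z=P[...,2]; ok=i["depth"][v0:v1,u0:u1]>0
    print(n,np.histogram(z[ok],bins=np.arange(-.01,.11,.008)))
    for nm,m in dict(wing=ok&(z>.06),wtop=ok&(z>.08),block=ok&(abs(z-.05)<.005)).items():
        q=P[m]; 
        if len(q)<5: continue
        r=cv2.minAreaRect((q[:,:2]*1000).astype(np.float32)); print(nm,len(q),q.mean(0).round(4),r,"zmax",q[:,2].max())
        e,V=np.linalg.eigh(np.cov(q[:,:2].T)); print(" axis",np.degrees(np.arctan2(V[1,1],V[0,1])))
    s=cv2.resize(i["frame"][v0:v1,u0:u1],None,fx=6,fy=6,interpolation=cv2.INTER_NEAREST); cv2.imwrite(f"pics/{n}_crop.png",s)
E
```

```text
top (array([ 128, 2159,  605,   38,   29,   55,   31, 1859,   30,   11,    9,
         31,   68,    0]), array([-0.01 , -0.002,  0.006,  0.014,  0.022,  0.03 ,  0.038,  0.046,
        0.054,  0.062,  0.07 ,  0.078,  0.086,  0.094,  0.102]))
wing 119 [0.5923 0.0869 0.0836] ((593.79150390625, 87.72990417480469), (39.232887268066406, 10.179330825805664), 55.355220794677734) zmax 0.09070261003397484
 axis 56.68411421764367
wtop 94 [0.5934 0.0875 0.0868] ((593.7876586914062, 87.72437286376953), (39.219451904296875, 10.179330825805664), 55.355220794677734) zmax 0.09070261003397484
 axis 56.10987688517217
block 1890 [0.5922 0.0873 0.0504] ((594.0972900390625, 87.9679946899414), (110.42964935302734, 90.10186004638672), 10.5487642288208) zmax 0.05498432329249392
 axis -170.73478466756112
scene (array([  57, 2313,  661,  229,  200,  216,  196, 1172,   29,   13,   21,
         23,   43,    0]), array([-0.01 , -0.002,  0.006,  0.014,  0.022,  0.03 ,  0.038,  0.046,
        0.054,  0.062,  0.07 ,  0.078,  0.086,  0.094,  0.102]))
wing 102 [0.5974 0.098  0.0808] ((593.6162719726562, 91.8005142211914), (43.16770935058594, 10.167441368103027), 56.04658889770508) zmax 0.0909487233779872
 axis 54.94770921260709
wtop 62 [0.5951 0.094  0.0869] ((593.8615112304688, 91.63540649414062), (43.16770935058594, 9.576193809509277), 56.04658889770508) zmax 0.0909487233779872
 axis 55.86207668349167
block 1206 [0.5974 0.096  0.0507] ((601.3975219726562, 45.434959411621094), (113.39507293701172, 185.57327270507812), 10.552017211914062) zmax 0.054735117615407836
 axis 175.983894039553
```

View pics/top_crop.png

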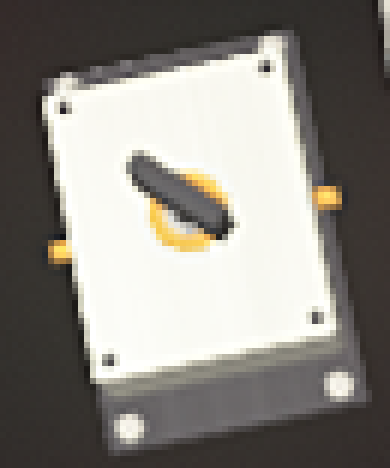

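```bash
cat >> meas.py <<'E'
def R(yaw): # tool down, jaws' y axis at yaw+90deg... tool x along yaw
    c,s=np.cos(yaw),np.sin(yaw); return np.array([[c,s,0],[s,-c,0],[0,0,-1.]])
X,Y,W=.594,.0885,np.radians(55.6)
E
python3 - <<'E'
from cell import arm
from meas import *
for k in(-2,-1,0,1):
  for d in(0,-.7,-1.4):
    q=arm.inverse_kinematics([X,Y,.070],R(W+k*np.pi+d)); print(k,d,None if q is None else np.round(q,3))
T=[];F=[]
t=arm.read_time_s()
for _ in range(10): T.append(arm.read_wrist_torque());F.append(arm.read_wrist_force())
print(np.std(T,0),np.mean(T,0),np.std(F,0),arm.read_time_s()-t)
E
```

```text
-2 0 [-0.162  0.901 -0.11   1.764  0.186  0.486 -0.996]
-2 -0.7 [-0.253  0.903  0.05   1.769 -0.086  0.471 -1.446]
-2 -1.4 [-0.34   0.917  0.206  1.774 -0.354  0.487 -1.898]
-1 0 [ 0.369  1.238 -1.259  1.735  1.275  1.225  1.28 ]
-1 -0.7 [ 0.304  1.127 -1.048  1.738  1.152  1.028  0.646]
-1 -1.4 [ 0.074  0.952 -0.54   1.751  0.755  0.658  0.241]
0 0 [-0.162  0.901 -0.11   1.764  0.186  0.486 -0.996]
0 -0.7 [-0.253  0.903  0.05   1.769 -0.086  0.471 -1.446]
0 -1.4 [-0.34   0.917  0.206  1.774 -0.354  0.487 -1.898]
1 0 [ 0.369  1.238 -1.259  1.735  1.275  1.225  1.28 ]
1 -0.7 [ 0.304  1.127 -1.048  1.738  1.152  1.028  0.646]
1 -1.4 [ 0.074  0.952 -0.54   1.751  0.755  0.658  0.241]
[6.9388939e-18 0.0000000e+00 6.9388939e-18] [-0.04928233  0.02676623  0.05793969] [5.55111512e-17 0.00000000e+00 2.22044605e-16] 0.0
```

```bash
python3 - <<'E'
from cell import arm
from meas import *
arm.move_pose([X,Y,.19],R(W)); print(arm.read_time_s(),arm.read_joints().round(3))
arm.move_gripper(.05); 
print("hit",arm.move_linear([X,Y,.071],speed=.1,until_force=8),arm.read_position().round(4),arm.read_time_s())
T=[];F=[]
for _ in range(8): arm.hold(.02);T.append(arm.read_wrist_torque());F.append(arm.read_wrist_force())
print(np.mean(T,0),np.std(T,0),np.mean(F,0),np.std(F,0),arm.read_opening())
i=arm.get_image("scene");cv2.imwrite("pics/s1.png",cv2.resize(i["frame"][150:290,220:370],None,fx=4,fy=4))
E
```

```text
3.025 [-0.082  0.729 -0.246  1.695  0.242  0.747 -1.05 ]
hit False [0.5945 0.0886 0.0717] 4.8083
[ 0.0202851  -0.00419664 -0.01952777] [0.02963452 0.03110572 0.04103792] [-0.23661874  0.00770685 -0.01871416] [0.4468318  0.45982209 0.21234944] 0.050221420244771296
```

View pics/s1.png

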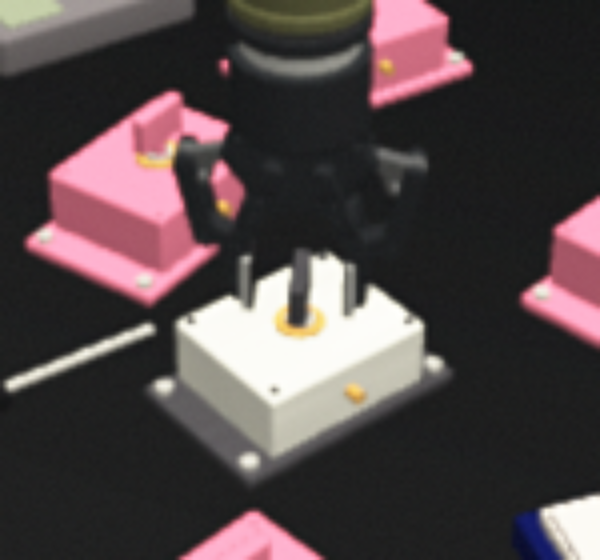

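The wing, at (300,285) in the crop, sits centred between the pads at x≈245 and x≈352, with clearance to the block. I'll grip it and make a small test turn.

```bash
cat >> meas.py <<'E'
def sense(arm,n=6):
    T=[];F=[];J=[]
    for _ in range(n): arm.hold(.02);T.append(arm.read_wrist_torque());F.append(arm.read_wrist_force());J.append(arm.read_joint_torque()[6])
    return np.mean(T,0)[2],np.mean(F,0),np.mean(J)
def yaw(arm): r=arm.read_tool_rot(); return np.arctan2(r[1,0],r[0,0])
def show(arm,n=6):
    m=sense(arm,n); print(f"{arm.read_time_s():.2f} j7 {arm.read_joints()[6]:.4f} yaw {yaw(arm):.4f} Tz {m[0]:.3f} J7 {m[2]:.3f} F {m[1].round(1)}",flush=True); return m
E
python3 - <<'E'
from cell import arm
from meas import *
show(arm)
arm.move_gripper(0.0,f_grip=50); print("open",arm.read_opening()); show(arm,10)
q=arm.read_joints()
for k in range(4):
    q[6]-=.03; t=arm.read_time_s(); arm.move_joints(q); print("dt",arm.read_time_s()-t); show(arm)
E
```

```text
5.09 j7 -1.1031 yaw 0.9703 Tz 0.007 J7 0.000 F [-0.1  0.  -0.2]
open 0.009293103265046154
5.70 j7 -1.1032 yaw 0.9704 Tz -0.017 J7 0.020 F [-0.6  0.2  1.7]
dt 0.25
6.05 j7 -1.1327 yaw 0.9409 Tz -0.069 J7 0.032 F [-0.6  0.1  1.5]
dt 0.25
6.40 j7 -1.1625 yaw 0.9111 Tz -0.062 J7 0.031 F [-0.8  0.2  1.7]
dt 0.25
6.75 j7 -1.1925 yaw 0.8812 Tz -0.035 J7 0.029 F [-0.9  0.4  1.6]
dt 0.25
7.10 j7 -1.2225 yaw 0.8511 Tz -0.024 J7 0.029 F [-1.4  0.2  1.7]
```

```bash
python3 - <<'E'
from cell import arm
from meas import *
q=arm.read_joints(); b=-.045; bj=.03; L=[]
while q[6]>-2.6:
    q[6]-=.03; arm.move_joints(q); m=sense(arm)
    L.append((yaw(arm),m[0],m[2])); 
    if abs(m[0]-b)>.1 or abs(m[2]-bj)>.08: break
print(np.round(L,3)); show(arm,8); np.save("L.npy",L)
E
```

```text
[[ 0.822 -0.031  0.029]
 [ 0.792 -0.02   0.028]
 [ 0.762 -0.044  0.028]
 [ 0.732 -0.059  0.027]
 [ 0.702 -0.043  0.027]
 [ 0.672 -0.062  0.026]
 [ 0.642 -0.035  0.025]
 [ 0.612 -0.032  0.024]
 [ 0.582 -0.037  0.034]
 [ 0.552 -0.032  0.035]
 [ 0.522 -0.038  0.035]
 [ 0.492 -0.041  0.035]
 [ 0.462 -0.046  0.035]
 [ 0.432 -0.049  0.035]
 [ 0.402 -0.032  0.035]
 [ 0.372 -0.044  0.035]
 [ 0.342 -0.046  0.035]
 [ 0.312 -0.049  0.035]
 [ 0.282 -0.014  0.021]
 [ 0.253  0.075 -0.074]]
14.23 j7 -1.8213 yaw 0.2529 Tz 0.092 J7 -0.067 F [-4.5  3.1  4.2]
```

```bash
python3 - <<'E'
from cell import arm
from meas import *
q=arm.read_joints(); 
for k in range(4):
    q[6]-=.01; arm.move_joints(q); m=show(arm,8)
    if m[0]>.25: break
print(arm.read_opening())
i=arm.get_image("scene");cv2.imwrite("pics/s2.png",cv2.resize(i["frame"][150:290,220:370],None,fx=4,fy=4))
i=arm.get_image("top");cv2.imwrite("pics/t2.png",cv2.resize(i["frame"][130:250,180:330],None,fx=4,fy=4))
E
```

```text
14.62 j7 -1.8309 yaw 0.2434 Tz 0.164 J7 -0.173 F [-3.7  2.2  3.9]
15.00 j7 -1.8413 yaw 0.2329 Tz 0.130 J7 -0.141 F [-4.2  2.5  3.8]
15.38 j7 -1.8514 yaw 0.2229 Tz 0.161 J7 -0.178 F [-4.1  2.8  4. ]
15.77 j7 -1.8614 yaw 0.2129 Tz 0.217 J7 -0.217 F [-3.5  2.8  3.8]
0.00932189695468421
```

View pics/s2.png

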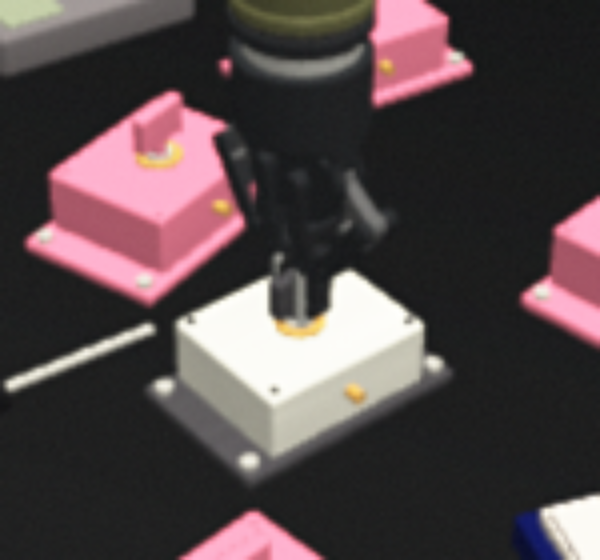

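Resistance is climbing with the tool angle, and the pads are still on the wing at (300,290) with nothing else touched. I'll press slightly further and hold, then find the knee again on the way out, which takes out any slip in the grip.

```bash
python3 - <<'E'
from cell import arm
from meas import *
q=arm.read_joints()
for k in range(3):
    q[6]-=.01; arm.move_joints(q); m=show(arm,8)
    if m[0]>.3 : break
arm.hold(.2); show(arm,6); print("back")
for k in range(14):
    q[6]+=.01; arm.move_joints(q); show(arm,8)
E
```

```text
16.25 j7 -1.8713 yaw 0.2029 Tz 0.250 J7 -0.257 F [-3.8  2.6  4.1]
16.63 j7 -1.8813 yaw 0.1930 Tz 0.303 J7 -0.295 F [-3.7  3.2  4.1]
16.93 j7 -1.8813 yaw 0.1930 Tz 0.294 J7 -0.290 F [-3.3  3.2  4.2]
back
17.32 j7 -1.8713 yaw 0.2031 Tz 0.319 J7 -0.338 F [-3.8  2.9  4.3]
17.70 j7 -1.8613 yaw 0.2131 Tz 0.294 J7 -0.299 F [-3.9  3.2  4.2]
18.08 j7 -1.8513 yaw 0.2231 Tz 0.247 J7 -0.263 F [-3.4  3.   3.9]
18.47 j7 -1.8413 yaw 0.2330 Tz 0.234 J7 -0.228 F [-4.   2.9  3.9]
18.85 j7 -1.8313 yaw 0.2430 Tz 0.190 J7 -0.193 F [-3.6  3.2  4.1]
19.23 j7 -1.8213 yaw 0.2530 Tz 0.171 J7 -0.157 F [-3.7  3.1  4.3]
19.62 j7 -1.8113 yaw 0.2631 Tz 0.117 J7 -0.123 F [-3.4  3.   4.1]
20.00 j7 -1.8013 yaw 0.2730 Tz 0.109 J7 -0.090 F [-3.7  2.6  4. ]
20.38 j7 -1.7913 yaw 0.2829 Tz 0.055 J7 -0.062 F [-3.3  2.6  3.8]
20.77 j7 -1.7813 yaw 0.2930 Tz 0.044 J7 -0.045 F [-3.4  2.3  4.2]
21.15 j7 -1.7713 yaw 0.3030 Tz 0.028 J7 -0.042 F [-3.   2.   3.9]
21.53 j7 -1.7613 yaw 0.3130 Tz 0.057 J7 -0.042 F [-2.9  1.8  3.7]
21.92 j7 -1.7513 yaw 0.3231 Tz 0.037 J7 -0.042 F [-2.9  1.7  4.2]
22.30 j7 -1.7413 yaw 0.3330 Tz 0.032 J7 -0.041 F [-2.8  1.7  3.9]
```

The knee shows at tool yaw ≈0.286 going in and 0.2885 coming out, so the seat is at ≈0.287. The back-off target is therefore 1.858.

```bash
python3 - <<'E'
from cell import arm
from meas import *
q=arm.read_joints()
for a in np.linspace(q[6],.287+np.pi/2-2.0743,7)[1:]:
    q[6]=a; arm.move_joints(q); show(arm,3)
arm.hold(.2); show(arm,6)
arm.move_gripper(.05); show(arm,6); 
p=arm.read_position(); arm.move_linear(p+[0,0,.12],speed=.12)
h=arm.read_joints(); h[0]-=.6; arm.move_joints(h); arm.hold(.2); print(arm.read_time_s(),arm.read_position())
for n in("top","scene"):
    i=arm.get_image(n);P=cloud(i);z=P[...,2]
    m=(i["depth"]>0)&(z>.08)&(z<.093)&(np.hypot(P[...,0]-X,P[...,1]-Y)<.035);r=cv2.minAreaRect((P[m][:,:2]*1000).astype(np.float32))
    e,V=np.linalg.eigh(np.cov(P[m][:,:2].T));print(n,m.sum(),r,np.degrees(np.arctan2(V[1,1],V[0,1]))%180)
    cv2.imwrite(f"pics/{n}3.png",i["frame"])
E
```

```text
22.70 j7 -1.4905 yaw 0.5836 Tz 0.052 J7 0.022 F [-1.6  0.9  3.4]
23.10 j7 -1.2374 yaw 0.8364 Tz -0.000 J7 0.020 F [-1.1 -0.3  3.6]
23.50 j7 -0.9837 yaw 1.0899 Tz 0.024 J7 0.021 F [ 0.4 -2.1  1.7]
23.90 j7 -0.7297 yaw 1.3439 Tz 0.002 J7 0.022 F [ 3.1 -2.5  0.1]
24.30 j7 -0.4743 yaw 1.5993 Tz 0.043 J7 -0.006 F [ 4.3 -2.9 -1.6]
24.70 j7 -0.2201 yaw 1.8534 Tz 0.050 J7 -0.007 F [ 4.7 -3.3 -1.4]
25.00 j7 -0.2201 yaw 1.8534 Tz 0.041 J7 -0.045 F [ 4.1 -3.4 -1.3]
25.57 j7 -0.2168 yaw 1.8577 Tz 0.013 J7 -0.005 F [0.  0.  0.2]
28.25 [0.43998638 0.40698848 0.1902544 ]
top 102 ((593.9229125976562, 88.04826354980469), (11.0201997756958, 39.563873291015625), 17.669044494628906) 106.17333983184811
scene 80 ((593.4755249023438, 91.49427032470703), (13.249366760253906, 41.28080368041992), 14.408102989196777) 106.00007632192901
```

View pics/top3.png

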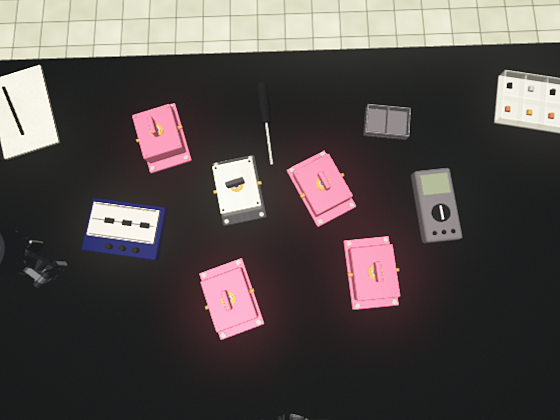

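The wing at (235,182) is free at about 106.1°, against a target of 106.4°. Everything else is unmoved and the arm is clear.

```bash
python3 -c "
from cell import arm
arm.hand_in(); print(arm.read_time_s())"
```

```text
the job is handed in; nothing more can be done
the job is handed in; nothing more can be done
```

I turned the screw on the real tuner clockwise until it bottomed, backed it off a quarter turn, let go and handed the job in. The robot clock read about 28 s of the 48 s allowed.

- **Bottoming:** The resistance started to climb at a tool yaw of about 0.287 rad. I read 0.286 going in and 0.2885 coming out, so the two agree. The wrist torque peaked at about 0.32 N m and stayed at about 0.3 N m for over 0.3 s, well under the 0.9 N m damage limit.
- **Back-off:** The tool was at 1.853 rad when I let go, against a target of 1.858. Afterwards the wing measured 106.2° in the top view and 106.0° in the scene view, against the 106.4° I was aiming for.
- **Bystanders:** The final top view shows the breadboard, meter, driver, tray and pink look-alikes in their original places. The arm is clear and touching nothing.

Three readings were less clean:
- **Grip slip:** Partway into the seat the readings suggested the wing shifted by about 0.02 rad in the grip. The knee coming out still matched the first contact, so I did not correct for it.
- **Drag sign:** The sign of the torque from free drag was odd, probably because I read it after each step had settled.
- **Scene view offset:** The scene camera put the wing about 3.5 mm farther in y than the top camera. I relied on the top view for position.

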